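# Hang the mallet back on the crowded tool rack

## Robot

A 6-joint arm with a two-finger parallel gripper is mounted at the origin on the work surface. World frame = base frame: x ahead of the robot, y to its left, z up, the work surface at z = 0. Lengths are in m, angles in rad, forces in N, time in s.
With the tool pointing down it reaches from about 0.325 to 0.75 m from the base axis. Payload 7.6 kg.
Tool frame: the origin (TCP) lies on the centre line of the jaws, within the pads' length; the fingertips stand 11 mm ahead of it and the grasp point (between the pads) lies 8 mm behind it; z points along the fingers, y is the line along which they close (so a half turn about z gives the same grasp; the last joint's range is limited). The gripper opens to 85 mm and grips with 20 to 120 N. Pads are 22 mm wide; open, the fingers measure 114 mm over their backs; the gripper's body (76 mm by 85 mm) begins 54 mm behind the grasp point. The pads swing forward as they close: fully open they stand 13 mm farther back than shut.
Start: joints at [1.248, 0.052, 1.401, -0, 1.689, -0.07], TCP at [0.131, 0.508, 0.242] pointing down, gripper open.
Joint ranges: [-2.9, 2.9], [-0.91, 2.17], [0.12, 2.37], [-1.06, 4.2], [0.26, 2.73], [-2.93, 2.93]. Speed limits (rad/s): [2.57, 2.57, 3.01, 3.14, 3.14, 3.14].

## Interface

Orientations are given as a unit quaternion [w, x, y, z].
In Python, from plant import ctrl gives the robot as it stands.
- The arm moves only by the tool send_rows, never from a script. Its argument "deltas" is one flat list of numbers, 7 for each row, row after row: the turn, a rotation vector about the tool's x, y, z in units of 180 degrees (1.0 is 180 degrees), then the shift along the tool's x, y, z in units of 0.4 m (1.0 is 0.4 m), then the closure, from -1 (fully open) to 1 (shut), so that 0 is half open. A call has 1 to 5 rows; each row is the pose to reach, as a shift and turn from the pose commanded when the call began, along the tool's axes at that moment, turning the shorter way round; what a row does not reach only later rows make up. A row lasts 1/8 s, in which the tool goes at most 62.5 mm and 10.7 degrees, less where a joint would pass 70% of its speed; a pose out of reach is approached as far as the arm can. A call with a number of a shift or a turn outside -1 to 1 is refused whole. A call with a gripper value outside its range is refused whole. The fingers move at their own pace and stop on an object; "squeeze" is the grip in N (left out, the last holds). Time passes only in rows, so rows that repeat a pose let the fingers close. It gives the time, the measured TCP pose, the force, the opening and the grip force at its end, in the units of the state.
- ctrl.get_obs(): the state, without advancing time (a new reading comes with each control period).
- ctrl.capture(name): name is "scene" or "top" or "wrist"; returns the picture (420x560x3 uint8, red, green, blue); there is no depth.
- ctrl.camera_params(name): a dict with "camera_matrix" (3x3 intrinsics, pixels), "k1" (the pictures are not rectified: a ray, as slopes to the right and down, at radius r is drawn at 1 + k1 r^2 times it, then the intrinsics apply), "extrinsics" (4x4, takes a point from camera to world coordinates). Camera axes: x right, y up, looking along -z (the intrinsics and any distortion apply to the point x, -y, -z); pixel columns grow to the right and rows downward; lengths in m; the calibration is good to about 2 mm. A picture is of the moment at which its call begins: read the wrist's pose just before it. camera_params takes no time and is no camera call; for the wrist camera it gives the pose at the moment of the call.
- ctrl.job_done(): hands the job in; it is judged then, once.
Trained networks look in the newest picture that a camera, given by its name, has taken for a name from the list of things; names that differ only in an ending like _2 or _b are one class to them, and where a whole thing is asked for, a point or a joint stands for the part that bears it (a point fixed in the world has none). Each returns a list of dicts, best first, with "score" (0 to 1); they miss things now and then, are a little off and sometimes report something else, mostly with a low value. They report only what shows in the picture. A call takes as long as a camera call.
- ctrl.boxes_of(camera, thing): "point" ([x, y, z] in m, in the coordinates of the camera as it stood for that picture, good to about 4 mm: the middle of the surface that is visible of it).
- ctrl.trace(camera, thing): "mask" (420x560 bool, what is visible of it).
- ctrl.landmark_of(camera, thing): "point" ([x, y, z] in m, in the coordinates of the camera as it stood for that picture, good to about 4 mm: a listed point, or the origin of a listed thing).
The state is a dict: "time_s": time; "qpos": joint angles; "qd": joint speeds; "tau": joint torques, N m; "position": TCP position; "tool_rot": TCP orientation; "ft_force": force on the tool from outside, world axes, zero at the start; "torque": the same for the moment, N m; "gripper_width": finger opening in m; "grip_force": force on a finger pad.
Only numpy, scipy, OpenCV 4.12 (cv2) and the standard library are available. Lean on these libraries where they do the work, as an engineer would, in place of code of your own. Each camera call takes 0.05 s, during which the arm holds its last target. There are 200 camera calls.

## Task

Take the mallet out of the slotted stand and stand it on its head on the black mat, letting go of it there so that you can take it again across the width of its loop. Then hang it by the loop on the one empty hook of the rack and let go, so that it hangs straight down; do not knock the tools hanging beside it, do not topple or drop the mallet, and leave everything else on the bench where it is.

Things in the scene. Friction and masses are not known exactly. Their poses are not given: they have to be found in the camera images.
- mallet: mallet: black head, grey faces, wooden handle ending in a loop; 196 mm tall, 0.25-0.5 kg, upright on its head in one slot of the stand. Origin: centre of the head's flat underside, z up the handle. Head 84 (x) x 42 (y) x 45 mm; handle 25 mm thick; loop z = 136-196 mm, 36 wide (y), 16 thick (x), its top 16 mm solid. Hole through it along x: 18 wide (y), z = 148-180. Same after a half turn about z
- mallet_eye (a point): centre of the hole in the mallet's loop, 164 mm above the mallet's origin; same axes as the mallet
- divider: fixed grey stand, 140 (x) x 178 (y) x 200 mm high: three 54 mm slots at y = -58, 0, 58 mm, running along x, open at both ends and on top; floor 5 mm thick, walls as high as the mallet. Origin: centre of underside. Fingers fit in a slot only one behind the other along its x. The mallet's x lies along the slot: lift it a little and draw it out along -x, to the robot
- mat: fixed black rubber mat, 150 x 150 x 4 mm, flat on the bench. Origin: centre of its underside (the top is at z = 4 mm)
- rack: fixed open rack: base 160 (x) x 400 (y) x 16 mm, a post at each end, a rail along y, 28 mm high, front face at x = 0, centre 240 mm above the bench; nothing rises above 256 mm. Five hooks 64 mm apart on the rail point to -x; one is empty, always with a tool on either side. Origin: centre of the underside of the base
- hook_free: the empty hook. Origin: on the axis of its round bar, at the rail, 240 mm above the bench; same axes as the rack. The 6 mm bar runs level 80 mm along -x, then turns up to a tip 15 mm above the bar's axis, 91 mm out. A tool hangs with the top of its hole on the bar, between rail and tip. From its axis to the tools beside it: 50 mm at loop height, 38 mm lower down
- hook_wrench: hook unit that carries the wrench; same shape and axes as hook_free, 64 mm or more beside it
- hook_brush: hook unit that carries the brush; same shape and axes as hook_free, 64 mm or more beside it
- hook_scraper: hook unit that carries the scraper; same shape and axes as hook_free, 64 mm or more beside it
- hook_file: hook unit that carries the file; same shape and axes as hook_free, 64 mm or more beside it
- wrench (a joint): steel wrench, up to 42 mm wide. It hangs from hook_wrench, in that unit's frame at x = -50 mm, and can swing sideways about the hook bar: 0 = hanging straight, rad; positive = its lower end swings to the unit's +y side. It reaches from 11 mm above the hook bar to about 190 mm below it
- brush (a joint): hand brush with a wooden back and black bristles, up to 50 mm wide. It hangs from hook_brush, in that unit's frame at x = -50 mm, and can swing sideways about the hook bar: 0 = hanging straight, rad; positive = its lower end swings to the unit's +y side. It reaches from 11 mm above the hook bar to about 190 mm below it
- scraper (a joint): scraper with a black handle and a steel blade, up to 52 mm wide. It hangs from hook_scraper, in that unit's frame at x = -50 mm, and can swing sideways about the hook bar: 0 = hanging straight, rad; positive = its lower end swings to the unit's +y side. It reaches from 11 mm above the hook bar to about 190 mm below it
- file (a joint): flat file with a round dark wooden handle, up to 26 mm wide. It hangs from hook_file, in that unit's frame at x = -50 mm, and can swing sideways about the hook bar: 0 = hanging straight, rad; positive = its lower end swings to the unit's +y side. It reaches from 11 mm above the hook bar to about 190 mm below it
- spray_can: bystander: spray can, 48 mm across, 170 mm tall, upright in another slot of the stand; origin under its centre
- tube: bystander: cardboard tube, 44 mm across, 185 mm tall, upright in another slot; origin under its centre
- tin: bystander: plain metal tin, 68 mm across, 55 mm tall, on the bench; origin under its centre
- tape_roll: bystander: roll of brown tape, 96 mm across, 45 mm tall, lying flat on the bench; origin under its centre

How it is judged:
By the outcome, as a careful person would: the job done as asked, in the order asked, and still so for the second after the job is handed in, with the robot touching nothing.
It also fails if it takes over 61 s, if anything falls off the work surface, if the arm or the gripper's body presses on something with over 40 N, if the wrist force passes 120 N, or if a joint passes its speed limit or range.

## Working session

There is one attempt and no reset: what is moved stays moved. The work goes in short steps, Python scripts to look and compute and a tool call to move; the robot and the scene stay as the last step left them, time stands still between calls to the robot, and variables do not carry over. Pictures are saved under pics/ and viewed, at most 10 in all, crops included, and the job is handed in when it is done.

Besides the shell and the picture viewer there is one more tool, called after "Request:" by a JSON object that holds its "name" and its "arguments". send_rows: Moves the arm, as the interface text tells. Its arguments: {"type":"object","properties":{"deltas":{"type":"array","items":{"type":"number"}},"squeeze":{"type":"number"}},"required":["deltas"]}

```bash
mkdir -p pics; ls
cat > h.py <<'E'
import numpy as np, cv2
from plant import ctrl
from scipy.spatial.transform import Rotation as R
def world(cam,p,T=None):
    T=np.array(ctrl.camera_params(cam)["extrinsics"]) if T is None else T
    return (T@np.r_[p,1])[:3]
def save(cam,name):
    im=ctrl.capture(cam); cv2.imwrite(f"pics/{name}.png",cv2.cvtColor(np.asarray(im),cv2.COLOR_RGB2BGR)); return im
def rot():
    o=ctrl.get_obs(); q=o["tool_rot"]; return np.array(o["position"]),R.from_quat([q[1],q[2],q[3],q[0]])
def px(cam,P):
    c=ctrl.camera_params(cam);K=np.array(c["camera_matrix"]);T=np.linalg.inv(np.array(c["extrinsics"]))
    p=(T@np.r_[P,1])[:3];s=np.array([p[0],-p[1]])/-p[2];s=s*(1+c["k1"]*(s@s));return (K@np.r_[s,1])[:2]
E
python3 - <<'E'
from h import *
print(ctrl.get_obs())
for cam in ["scene","top"]:
    save(cam,cam+"1")
    print(cam,np.array(ctrl.camera_params(cam)["extrinsics"]).round(3).tolist())
    for t in ["mallet","mallet_eye","divider","mat","rack","hook_free","hook_wrench","hook_brush","hook_scraper","hook_file","spray_can","tube","tin","tape_roll"]:
        for d in ctrl.landmark_of(cam,t)[:2]:
            print(t,round(d["score"],2),world(cam,d["point"]).round(4))
E
```

```text
pics
{'time_s': 0.0, 'qpos': array([ 1.24769892e+00,  5.28551454e-02,  1.40176187e+00, -2.17545216e-05,
        1.68859244e+00, -7.02814133e-02]), 'qd': array([ 1.28517939e-03,  7.40359497e-04, -1.32250412e-03, -2.89490332e-04,
       -8.77832868e-05, -1.28147588e-03]), 'tau': array([-8.09108660e-04, -3.81660748e+01, -3.60189879e+01, -1.52214243e-04,
        6.11868454e-03, -2.10449804e-05]), 'position': array([0.13119987, 0.50803988, 0.24144404]), 'tool_rot': array([-1.47386237e-04,  1.26072839e-01,  9.92020658e-01, -7.94926216e-04]), 'ft_force': array([-0.08233389, -0.01593513, -0.39390352]), 'torque': array([ 0.01076524, -0.03951211, -0.01657919]), 'grip_force': 0.0, 'gripper_width': 0.08541063657018463}
scene [[0.072, -0.86, 0.506, 1.035], [0.997, 0.063, -0.035, 0.007], [-0.002, 0.507, 0.862, 1.013], [0.0, 0.0, 0.0, 1.0]]
mallet 0.79 [ 0.5249 -0.3418  0.0058]
mallet 0.37 [0.6722 0.2622 0.0015]
mallet_eye 0.92 [ 0.5249 -0.3457  0.1673]
divider 0.66 [ 0.5419 -0.285   0.002 ]
mat 0.94 [ 0.4371  0.0596 -0.0035]
rack 0.66 [0.6703 0.2642 0.0032]
hook_free 0.68 [0.6728 0.3254 0.2437]
ho
[... 447 characters left out ...]
e-01 -2.000e-04]
top [[0.014, 0.989, -0.15, 0.416], [-1.0, 0.014, -0.001, 0.03], [0.001, 0.15, 0.989, 1.052], [0.0, 0.0, 0.0, 1.0]]
mallet_eye 0.75 [ 0.5259 -0.3445  0.171 ]
divider 0.84 [ 0.5403 -0.2859 -0.0041]
mat 0.66 [ 0.4378  0.0566 -0.0019]
rack 0.82 [ 0.6712  0.2596 -0.0029]
hook_free 0.63 [0.6726 0.331  0.2415]
hook_wrench 0.69 [0.6776 0.132  0.2406]
hook_brush 0.8 [0.6695 0.2002 0.2393]
hook_scraper 0.8 [0.6729 0.2621 0.238 ]
hook_scraper 0.68 [ 0.6746  0.2631 -0.0037]
hook_file 0.97 [0.6657 0.386  0.243 ]
spray_can 0.41 [ 0.5264 -0.3467  0.1685]
tube 0.82 [ 0.5466 -0.2259  0.0093]
tin 0.76 [0.44   0.4019 0.0022]
tin 0.23 [0.4355 0.0509 0.0013]
tape_roll 0.84 [0.3811 0.2446 0.0015]
```

View pics/top1.png

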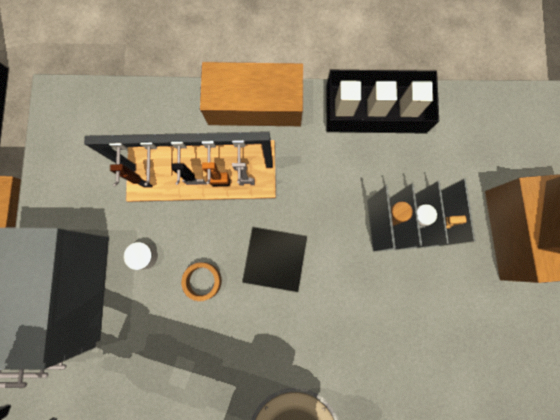

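View pics/scene1.png

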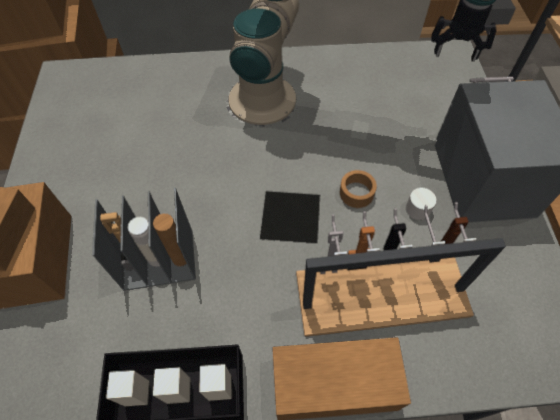

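The top view shows the mallet's loop at (457,220) in the right-hand slot, the white can and tube in the other two slots, the mat at (275,260), and the rack with its empty hook at (148,165). The scene view agrees: the mallet is at (112,220), and the empty hook (432,225) is second from the file. The network positions fit both pictures. Next I move the wrist camera over the stand.

```bash
cat >> h.py <<'E'
def Rphi(f):
    y=np.array([np.cos(f),np.sin(f),0]);z=np.array([0,0,-1.]);return R.from_matrix(np.c_[np.cross(y,z),y,z])
def plan(wps,start=None,step=.055,ang=9.5):
    """wps: (x,y,z,phi_rad,grip). prints calls of <=5 rows; returns final nominal pose"""
    p,r=start or rot(); cp,cr=p,r; rows=[]
    for *q,f,g in wps:
        q=np.array(q); t=Rphi(f); d=(cr.inv()*t).as_rotvec()
        n=max(1,int(np.ceil(max(np.linalg.norm(q-cp)/step,np.degrees(np.linalg.norm(d))/ang))))
        rows+=[(cp+(q-cp)*k/n,cr*R.from_rotvec(d*k/n),g) for k in range(1,n+1)]; cp,cr=q,t
    for i in range(0,len(rows),5):
        out=[]
        for q,t,g in rows[i:i+5]:
            v=np.r_[(r.inv()*t).as_rotvec()/np.pi,r.inv().apply(q-p)/.4].round(3)+0.
            out+=[*v.tolist(),g]
        print(out); p=p+r.apply(v[3:]*.4); r=r*R.from_rotvec(v[:3]*np.pi)
    return p,r
E
python3 - <<'E'
from h import *
plan([(.2,.43,.30,1.2,-1),(.3,.33,.36,1.0,-1),(.40,.2,.40,.8,-1),(.45,0,.4,.4,-1),(.45,-.2,.4,0.1,-1),(.48,-.33,.38,0,-1)])
E
```

```text
[0.0, 0.0, 0.013, -0.072, -0.049, -0.048, -1, 0.0, 0.0, 0.025, -0.144, -0.098, -0.096, -1, 0.0, 0.0, 0.038, -0.215, -0.147, -0.144, -1, 0.0, 0.0, 0.059, -0.317, -0.206, -0.194, -1, 0.0, 0.0, 0.08, -0.418, -0.266, -0.244, -1]
[0.0, 0.0, 0.021, -0.114, -0.033, -0.05, -1, 0.0, 0.0, 0.037, -0.208, -0.074, -0.075, -1, 0.0, 0.0, 0.053, -0.302, -0.115, -0.1, -1, 0.0, 0.0, 0.069, -0.396, -0.156, -0.125, -1, 0.0, 0.0, 0.085, -0.49, -0.197, -0.15, -1]
[0.0, 0.0, 0.032, -0.109, -0.068, 0.0, -1, 0.0, 0.0, 0.064, -0.219, -0.136, 0.0, -1, 0.0, 0.0, 0.095, -0.328, -0.203, 0.0, -1, 0.0, 0.0, 0.127, -0.438, -0.271, 0.0, -1, 0.0, 0.0, 0.151, -0.525, -0.361, 0.0, -1]
[0.0, 0.0, 0.024, -0.118, -0.04, 0.0, -1, 0.0, 0.0, 0.048, -0.237, -0.08, 0.0, -1, 0.0, 0.0, 0.072, -0.355, -0.12, 0.0, -1, 0.0, 0.0, 0.082, -0.466, -0.131, 0.016, -1, 0.0, 0.0, 0.093, -0.576, -0.142, 0.033, -1]
[0.0, 0.0, 0.011, -0.109, 0.022, 0.017, -1]
```

Request:
{"name": "send_rows", "arguments": {"deltas": [0.0,0.0,0.013,-0.072,-0.049,-0.048,-1,0.0,0.0,0.025,-0.144,-0.098,-0.096,-1,0.0,0.0,0.038,-0.215,-0.147,-0.144,-1,0.0,0.0,0.059,-0.317,-0.206,-0.194,-1,0.0,0.0,0.08,-0.418,-0.266,-0.244,-1], "squeeze": 60}}

```text
time_s: 2.12
position: [0.2673, 0.3624, 0.3407]
tool_rot: [0.0, 0.25, 0.968, 0.0]
ft_force: [0.3, 0.3, -0.2]
gripper_width: 0.0853
grip_force: 0.0
```

Request:
{"name": "send_rows", "arguments": {"deltas": [0.0,0.0,0.021,-0.114,-0.033,-0.05,-1,0.0,0.0,0.037,-0.208,-0.074,-0.075,-1,0.0,0.0,0.053,-0.302,-0.115,-0.1,-1,0.0,0.0,0.069,-0.396,-0.156,-0.125,-1,0.0,0.0,0.085,-0.49,-0.197,-0.15,-1]}}

```text
time_s: 2.75
position: [0.4007, 0.1986, 0.4004]
tool_rot: [0.0, 0.377, 0.926, 0.0]
ft_force: [-0.2, 0.2, -0.0]
gripper_width: 0.0857
grip_force: 0.0
```

Request:
{"name": "send_rows", "arguments": {"deltas": [0.0,0.0,0.032,-0.109,-0.068,0.0,-1,0.0,0.0,0.064,-0.219,-0.136,0.0,-1,0.0,0.0,0.095,-0.328,-0.203,0.0,-1,0.0,0.0,0.127,-0.438,-0.271,0.0,-1,0.0,0.0,0.151,-0.525,-0.361,0.0,-1]}}

```text
time_s: 3.38
position: [0.4503, -0.0519, 0.3995]
tool_rot: [-0.0, 0.584, 0.811, -0.0]
ft_force: [0.8, -0.7, -0.0]
gripper_width: 0.0851
grip_force: 0.0
```

Request:
{"name": "send_rows", "arguments": {"deltas": [0.0,0.0,0.024,-0.118,-0.04,0.0,-1,0.0,0.0,0.048,-0.237,-0.08,0.0,-1,0.0,0.0,0.072,-0.355,-0.12,0.0,-1,0.0,0.0,0.082,-0.466,-0.131,0.016,-1,0.0,0.0,0.093,-0.576,-0.142,0.033,-1]}}

```text
time_s: 4.0
position: [0.4699, -0.2882, 0.3867]
tool_rot: [0.0, 0.696, 0.718, 0.0]
ft_force: [-0.8, 0.1, -0.0]
gripper_width: 0.0851
grip_force: 0.0
```

Request:
{"name": "send_rows", "arguments": {"deltas": [0.0,0.0,0.011,-0.109,0.022,0.017,-1,0.0,0.0,0.011,-0.109,0.022,0.017,-1,0.0,0.0,0.011,-0.109,0.022,0.017,-1]}}

```text
time_s: 4.38
position: [0.4801, -0.3296, 0.3801]
tool_rot: [0.0, 0.708, 0.707, 0.0]
ft_force: [0.5, 0.2, 0.6]
gripper_width: 0.0856
grip_force: 0.0
```

Run:
```python
from h import *
T=np.array(ctrl.camera_params("wrist")["extrinsics"]);print(T.round(3).tolist())
save("wrist","w1"); print(rot()[0])
for t in ["mallet","mallet_eye","divider","spray_can"]:
    for d in ctrl.landmark_of("wrist",t)[:1]: print(t,round(d["score"],2),world("wrist",d["point"],T).round(4))
print(px("wrist",[.525,-.345,.2]),px("wrist",[.47,-.345,.2]))
```

```text
[[1.0, 0.001, 0.0, 0.481], [-0.001, 0.962, 0.272, -0.26], [0.0, -0.272, 0.962, 0.512], [0.0, 0.0, 0.0, 1.0]]
[ 0.48014703 -0.32914401  0.38067601]
mallet 0.98 [ 0.5262 -0.347   0.0036]
mallet_eye 0.98 [ 0.5248 -0.3495  0.1683]
spray_can 0.93 [ 0.5407 -0.2828  0.0042]
[324.19484822 210.21739283] [267.8795906  210.22497329]
```

View pics/w1.png

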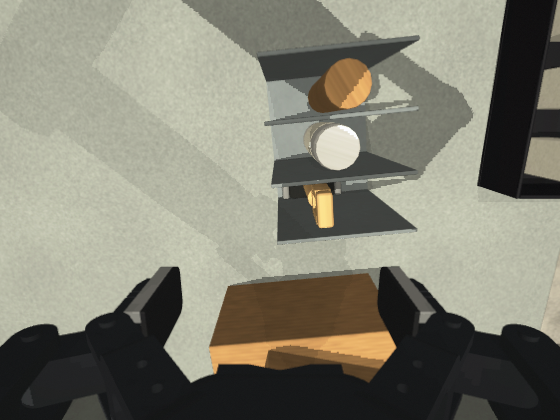

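The wrist view shows the loop top around (322,208), clear in its slot. The wall tops run (277,243)–(416,229) and (272,185)–(416,170), so the stand is turned a few degrees.

```bash
cat >> h.py <<'E'
def unpx(cam,u,z,T=None):
    c=ctrl.camera_params(cam);K=np.array(c["camera_matrix"]);T=np.array(c["extrinsics"]) if T is None else T
    s=cv2.undistortPoints(np.array([[u]],float),K,np.array([c["k1"],0,0,0]))[0,0]
    d=T[:3,:3]@[s[0],-s[1],-1];o=T[:3,3];return (o+d*(z-o[2])/d[2])
E
python3 - <<'E'
from h import *
for a,b in [((277,243),(416,229)),((272,185),(416,170)),((265,124),(417,107)),((259,57),(419,38))]:
    A,B=unpx("wrist",a,.2),unpx("wrist",b,.2);print(A.round(4),B.round(4),np.degrees(np.arctan2(*(B-A)[[1,0]])))
im=cv2.imread("pics/w1.png");c=im[170:250,250:430];cv2.imwrite("pics/w1c.png",cv2.resize(c,None,fx=4,fy=4,interpolation=cv2.INTER_CUBIC))
E
```

```text
[ 0.4788 -0.3791  0.2   ] [ 0.6171 -0.3644  0.2   ] 6.0899172616358745
[ 0.4742 -0.32    0.2   ] [ 0.6105 -0.3055  0.2   ] 6.052257027888006
[ 0.4681 -0.2636  0.2   ] [ 0.6051 -0.2487  0.2   ] 6.242306855539085
[ 0.4636 -0.2075  0.2   ] [ 0.6007 -0.1922  0.2   ] 6.362528023581228
```

View pics/w1c.png

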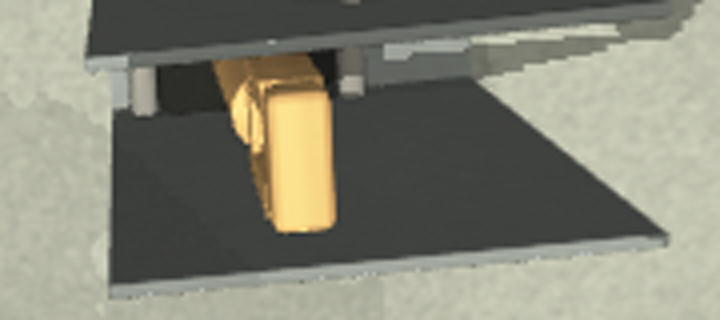

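Run:
```python
from h import *
plan([(.526,-.345,.30,.106,-1),(.526,-.345,.23,.106,-1),(.526,-.345,.167,.106,-1)],step=.04)
```

```text
[0.0, 0.0, -0.011, -0.013, 0.038, 0.067, -1, 0.0, 0.0, -0.023, -0.026, 0.076, 0.135, -1, 0.0, 0.0, -0.034, -0.04, 0.114, 0.202, -1, 0.0, 0.0, -0.034, -0.04, 0.114, 0.29, -1, 0.0, 0.0, -0.034, -0.04, 0.114, 0.377, -1]
[0.0, 0.0, 0.0, 0.0, 0.0, 0.079, -1, 0.0, 0.0, 0.0, 0.001, 0.0, 0.158, -1]
```

Request:
{"name": "send_rows", "arguments": {"deltas": [0.0,0.0,-0.011,-0.013,0.038,0.067,-1,0.0,0.0,-0.023,-0.026,0.076,0.135,-1,0.0,0.0,-0.034,-0.04,0.114,0.202,-1,0.0,0.0,-0.034,-0.04,0.114,0.29,-1,0.0,0.0,-0.034,-0.04,0.114,0.377,-1]}}

```text
time_s: 5.25
position: [0.5259, -0.3454, 0.2283]
tool_rot: [0.0, 0.669, 0.744, 0.0]
ft_force: [-0.0, -0.3, -0.2]
gripper_width: 0.0856
grip_force: 0.0
```

Request:
{"name": "send_rows", "arguments": {"deltas": [0,0,0,0,0,0.079,-1,0,0,0,0,0,0.158,-1,0,0,0,0,0,0.158,-0.5,0,0,0,0,0,0.158,0.0,0,0,0,0,0,0.158,0.4], "squeeze": 50}}

```text
time_s: 5.88
position: [0.5264, -0.3463, 0.1682]
tool_rot: [0.002, 0.669, 0.743, 0.0]
ft_force: [0.1, 0.0, -0.5]
gripper_width: 0.0328
grip_force: 0.0
```

Request:
{"name": "send_rows", "arguments": {"deltas": [0,0,0,0,0,0,0.7,0,0,0,0,0,0,1,0,0,0,0,0,0,1,0,0,0,0,0,0,1,0,0,0,0,0,0,1]}}

```text
time_s: 6.5
position: [0.5257, -0.3464, 0.1674]
tool_rot: [0.001, 0.669, 0.743, -0.0]
ft_force: [-2.5, -0.1, 4.8]
gripper_width: 0.0151
grip_force: 48.9
```

Run:
```python
from h import *
p,r=rot(); c,s=np.cos(.106),np.sin(.106); x,y,z=p
A=[(x,y,z+.018,.106,1),(x-.155*c,y-.155*s,z+.018,.106,1)]
S=plan(A,step=.031); print()
plan([(x-.165*c,y-.165*s,z+.06,.106,1),(.42,-.2,z+.06,.08,1),(.437,.058,z+.05,.045,1),(.437,.058,z+.004,.045,1)],start=S,step=.045)
```

```text
[0.0, 0.001, 0.0, 0.0, 0.0, -0.045, 1, 0.0, 0.001, 0.0, 0.0, -0.077, -0.045, 1, 0.0, 0.001, 0.0, 0.0, -0.155, -0.045, 1, 0.0, 0.001, 0.0, 0.0, -0.232, -0.045, 1, 0.0, 0.001, 0.0, 0.0, -0.31, -0.045, 1]
[0.0, 0.0, 0.0, 0.0, -0.077, 0.0, 1]

[0.0, 0.0, 0.0, 0.0, -0.025, -0.105, 1, 0.0, 0.0, 0.002, 0.098, 0.022, -0.105, 1, 0.0, 0.0, 0.004, 0.196, 0.069, -0.105, 1, 0.0, 0.0, 0.006, 0.294, 0.116, -0.105, 1, 0.0, 0.0, 0.008, 0.392, 0.163, -0.105, 1]
[0.0, 0.0, 0.002, 0.106, 0.015, 0.005, 1, 0.0, 0.0, 0.004, 0.213, 0.031, 0.009, 1, 0.0, 0.0, 0.006, 0.32, 0.047, 0.013, 1, 0.0, 0.0, 0.007, 0.426, 0.062, 0.018, 1, 0.0, 0.0, 0.009, 0.533, 0.078, 0.022, 1]
[0.0, 0.0, 0.002, 0.107, 0.012, 0.004, 1, 0.0, 0.0, 0.002, 0.107, 0.012, 0.062, 1, 0.0, 0.0, 0.002, 0.107, 0.012, 0.119, 1]
```

Request:
{"name": "send_rows", "arguments": {"deltas": [0.0,0.001,0.0,0.0,0.0,-0.025,1,0.0,0.001,0.0,0.0,0.0,-0.045,1,0.0,0.001,0.0,0.0,-0.06,-0.045,1,0.0,0.001,0.0,0.0,-0.125,-0.045,1,0.0,0.001,0.0,0.0,-0.19,-0.045,1]}}

```text
time_s: 7.12
position: [0.4494, -0.3538, 0.1838]
tool_rot: [-0.001, 0.669, 0.743, 0.001]
ft_force: [-0.2, -1.3, -3.0]
gripper_width: 0.0152
grip_force: 48.8
```

Request:
{"name": "send_rows", "arguments": {"deltas": [0.0,0.0,0.0,0.0,-0.065,0.0,1,0.0,0.0,0.0,0.0,-0.13,0.0,1,0.0,0.0,0.0,0.0,-0.198,0.0,1,0.0,0.0,0.0,0.0,-0.198,0.0,1]}}

```text
time_s: 7.62
position: [0.3702, -0.3625, 0.1842]
tool_rot: [-0.001, 0.67, 0.743, 0.001]
ft_force: [-0.3, 0.2, -3.6]
gripper_width: 0.0154
grip_force: 49.1
```

Request:
{"name": "send_rows", "arguments": {"deltas": [0.0,0.0,0.0,0.0,-0.025,-0.105,1,0.0,0.0,0.002,0.098,0.022,-0.105,1,0.0,0.0,0.004,0.196,0.069,-0.105,1,0.0,0.0,0.006,0.294,0.116,-0.105,1,0.0,0.0,0.008,0.392,0.163,-0.105,1]}}

```text
time_s: 8.25
position: [0.4204, -0.198, 0.2266]
tool_rot: [-0.001, 0.678, 0.735, 0.001]
ft_force: [-7.4, -4.1, -2.9]
gripper_width: 0.0152
grip_force: 53.1
```

Request:
{"name": "send_rows", "arguments": {"deltas": [0.0,0.0,0.002,0.106,0.015,0.005,1,0.0,0.0,0.004,0.213,0.031,0.009,1,0.0,0.0,0.006,0.32,0.047,0.013,1,0.0,0.0,0.007,0.426,0.062,0.018,1,0.0,0.0,0.009,0.533,0.078,0.022,1]}}

```text
time_s: 8.88
position: [0.434, 0.0174, 0.2186]
tool_rot: [-0.001, 0.688, 0.725, 0.001]
ft_force: [-0.8, -0.3, -3.7]
gripper_width: 0.0153
grip_force: 49.7
```

Request:
{"name": "send_rows", "arguments": {"deltas": [0.0,0.0,0.002,0.07,0.012,0.004,1,0.0,0.0,0.002,0.107,0.012,0.004,1,0.0,0.0,0.002,0.107,0.012,0.004,1,0.0,0.0,0.002,0.107,0.012,0.062,1,0.0,0.0,0.002,0.107,0.012,0.119,1]}}

```text
time_s: 9.5
position: [0.4365, 0.0575, 0.1705]
tool_rot: [-0.001, 0.691, 0.723, 0.001]
ft_force: [0.0, -0.3, -3.3]
gripper_width: 0.0155
grip_force: 49.7
```

Run:
```python
from h import *
T=np.array(ctrl.camera_params("wrist")["extrinsics"])
save("wrist","w2"); save("scene","s2"); p,r=rot(); print(p,r.as_matrix().round(3).tolist())
for cam in ["wrist","scene"]:
  for t in ["mallet","mallet_eye","mat"]:
    for d in ctrl.landmark_of(cam,t)[:1]: print(cam,t,round(d["score"],2),world(cam,d["point"]).round(4))
a=cv2.imread("pics/s2.png")[80:300,180:480];b=cv2.imread("pics/w2.png")
cv2.imwrite("pics/c2.png",np.hstack([cv2.resize(b,(400,300)),cv2.resize(a,(400,300))]))
```

```text
[0.43501348 0.0575364  0.16838893] [[-0.044, 0.999, -0.005], [0.999, 0.044, 0.003], [0.003, -0.005, -1.0]]
wrist mallet 0.93 [0.4362 0.0578 0.0075]
wrist mallet_eye 0.76 [0.4345 0.0547 0.1702]
scene mallet 0.9 [0.4341 0.0613 0.0055]
scene mallet_eye 0.6 [0.4372 0.0603 0.1708]
scene mat 0.96 [ 0.4381  0.0604 -0.0034]
```

View pics/c2.png

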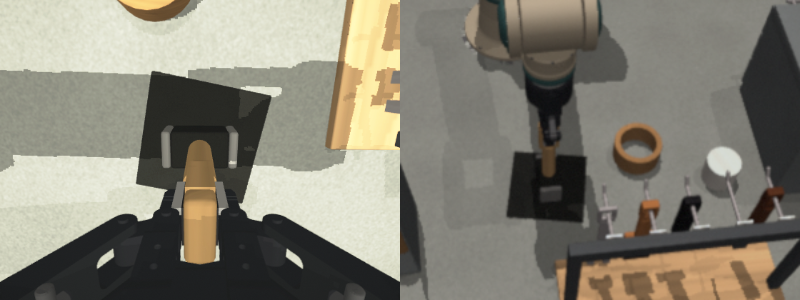

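The left half (wrist) shows the mallet hanging straight over the middle of the mat, and the scene half agrees. I lower it the last few millimetres and watch the force.

Request:
{"name": "send_rows", "arguments": {"deltas": [0,0,0,0,0,0.004,1,0,0,0,0,0,0.008,1,0,0,0,0,0,0.01,1,0,0,0,0,0,0.01,1]}}

```text
time_s: 10.4
position: [0.4362, 0.0586, 0.1667]
tool_rot: [-0.001, 0.691, 0.723, 0.001]
ft_force: [0.7, 0.1, -3.8]
gripper_width: 0.0151
grip_force: 49.7
```

Request:
{"name": "send_rows", "arguments": {"deltas": [0,0,0,0,0,0.002,1,0,0,0,0,0,0.004,1,0,0,0,0,0,0.004,1]}}

```text
time_s: 10.78
position: [0.4366, 0.0587, 0.1664]
tool_rot: [-0.001, 0.691, 0.723, 0.002]
ft_force: [-4.6, 1.1, 4.8]
gripper_width: 0.0155
grip_force: 50.8
```

Request:
{"name": "send_rows", "arguments": {"deltas": [0,0,0,0,0,0,0.6,0,0,0,0,0,0,0.4,0,0,0,0,0,0,0,0,0,0,0,0,0,-0.5,0,0,0,0,0,0,-0.5]}}

```text
time_s: 11.4
position: [0.4363, 0.0586, 0.1651]
tool_rot: [-0.001, 0.691, 0.723, 0.001]
ft_force: [0.4, -0.6, 0.2]
gripper_width: 0.0642
grip_force: 0.0
```

Run:
```python
from h import *
o=ctrl.get_obs();print(o["gripper_width"],o["ft_force"])
p,r=rot();x,y,z=p
plan([(x,y,z+.07,.045,-.6),(x,y,z+.11,.3,-.6),(x,y,z+.11,1.616,-.6)],step=.035,ang=10)
```

```text
0.06423892711089986 [ 0.35363794 -0.56685986  0.2242367 ]
[0.0, -0.001, 0.0, 0.0, 0.0, -0.087, -0.6, 0.0, -0.001, 0.0, 0.001, 0.0, -0.175, -0.6, 0.0, -0.001, -0.04, 0.001, 0.0, -0.225, -0.6, 0.0, -0.001, -0.081, 0.001, 0.0, -0.275, -0.6, 0.0, -0.001, -0.133, 0.001, 0.0, -0.275, -0.6]
[0.0, 0.0, -0.053, 0.0, 0.0, 0.0, -0.6, 0.0, 0.0, -0.105, 0.0, 0.0, 0.0, -0.6, 0.0, 0.0, -0.157, 0.0, 0.0, 0.0, -0.6, 0.0, 0.0, -0.21, 0.0, 0.0, 0.0, -0.6, 0.0, 0.0, -0.262, 0.0, 0.0, 0.0, -0.6]
[0.0, 0.0, -0.053, 0.0, 0.0, 0.0, -0.6, 0.0, 0.0, -0.105, 0.0, 0.0, 0.0, -0.6]
```

Request:
{"name": "send_rows", "arguments": {"deltas": [0,0,0.0,0.0,0.0,-0.087,-0.5,0,0,0.0,0.0,0.0,-0.175,-0.5,0,0,-0.04,0.0,0.0,-0.225,-0.5,0,0,-0.081,0.0,0.0,-0.275,-0.5,0,0,-0.133,0.0,0.0,-0.275,-0.5]}}

```text
time_s: 12.02
position: [0.4369, 0.0583, 0.2771]
tool_rot: [0.0, 0.524, 0.852, 0.002]
ft_force: [-0.1, 0.4, -0.3]
gripper_width: 0.0644
grip_force: 0.0
```

Request:
{"name": "send_rows", "arguments": {"deltas": [0.0,0.0,-0.053,0.0,0.0,0.0,-0.6,0.0,0.0,-0.105,0.0,0.0,0.0,-0.6,0.0,0.0,-0.157,0.0,0.0,0.0,-0.6,0.0,0.0,-0.21,0.0,0.0,0.0,-0.6,0.0,0.0,-0.262,0.0,0.0,0.0,-0.6]}}

```text
time_s: 12.65
position: [0.4363, 0.0583, 0.2752]
tool_rot: [-0.0, 0.139, 0.99, 0.002]
ft_force: [-0.4, -0.1, 0.3]
gripper_width: 0.0689
grip_force: 0.0
```

Request:
{"name": "send_rows", "arguments": {"deltas": [0.0,0.0,-0.053,0.0,0.0,0.0,-0.6,0.0,0.0,-0.105,0.0,0.0,0.0,-0.6,0.0,0.0,-0.105,0.0,0.0,0.0,-0.6]}}

```text
time_s: 13.02
position: [0.4363, 0.0583, 0.2752]
tool_rot: [-0.0, -0.022, 1.0, 0.002]
ft_force: [0.8, 0.3, 0.2]
gripper_width: 0.0685
grip_force: 0.0
```

Run:
```python
from h import *
save("wrist","w3"); p,r=rot(); print(p,r.as_matrix().round(3).tolist(),ctrl.get_obs()["qpos"].round(2))
for t in ["mallet","mallet_eye"]:
    for d in ctrl.landmark_of("wrist",t)[:1]: print(t,round(d["score"],2),world("wrist",d["point"]).round(4))
save("scene","s3");
for t in ["mallet_eye"]:
    for d in ctrl.landmark_of("scene",t)[:1]: print(t,round(d["score"],2),world("scene",d["point"]).round(4))
save("top","t3")
for t in ["mallet_eye"]:
    for d in ctrl.landmark_of("top",t)[:1]: print(t,round(d["score"],2),world("top",d["point"]).round(4))
print(px("wrist",[.4366,.0587,.2]))
```

```text
[0.43631927 0.05828049 0.27516075] [[-0.999, -0.042, -0.0], [-0.042, 0.999, 0.003], [0.0, 0.003, -1.0]] [ 0.05 -0.2   1.57  0.    1.77 -1.57]
mallet 0.89 [ 0.438   0.0583 -0.0016]
mallet_eye 0.69 [0.4331 0.0545 0.1685]
mallet_eye 0.7 [0.436  0.064  0.1635]
[279.27491557 227.99613949]
```

View pics/w3.png

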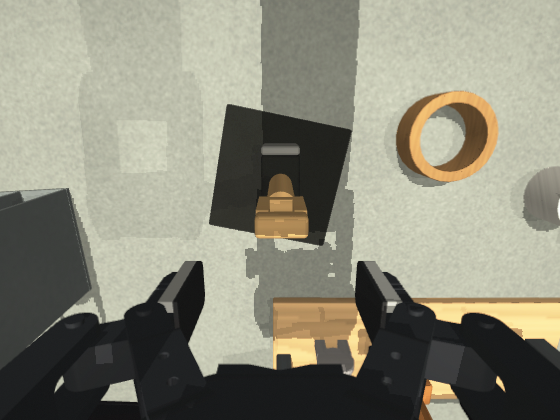

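The wrist view shows the mallet standing free on the mat, with its loop top at (281,225) aligned with the jaws. I go down and grip across the loop's width.

Request:
{"name": "send_rows", "arguments": {"deltas": [0,0,0,0,0.002,0.1,-0.6,0,0,0,0,0.002,0.19,-0.6,0,0,0,0,0.002,0.255,-0.6,0,0,0,0,0.002,0.263,-0.6,0,0,0,0,0.002,0.263,-0.3]}}

```text
time_s: 14.0
position: [0.4366, 0.0594, 0.171]
tool_rot: [0.0, -0.023, 1.0, 0.002]
ft_force: [0.3, 0.4, 0.0]
gripper_width: 0.0557
grip_force: 0.0
```

Request:
{"name": "send_rows", "arguments": {"deltas": [0,0,0,0,0,0,0,0,0,0,0,0,0,0.3,0,0,0,0,0,0,0.6,0,0,0,0,0,0,1,0,0,0,0,0,0,1], "squeeze": 60}}

```text
time_s: 14.62
position: [0.437, 0.0595, 0.1714]
tool_rot: [0.001, -0.023, 1.0, 0.002]
ft_force: [0.4, 0.5, 5.9]
gripper_width: 0.0355
grip_force: 61.0
```

Request:
{"name": "send_rows", "arguments": {"deltas": [0,0,0,0,0,0,1,0,0,0,0,0,0,1]}}

```text
time_s: 14.88
position: [0.4371, 0.0595, 0.1715]
tool_rot: [0.001, -0.023, 1.0, 0.002]
ft_force: [0.2, 0.6, 5.9]
gripper_width: 0.0352
grip_force: 61.0
```

Run:
```python
from h import *
p,r=rot();x,y,z=p
plan([(x,y,.255,1.616,1),(.46,.2,.255,1.616,1),(.485,.325,.251,1.616,1)],step=.035,ang=10)
```

```text
[0.0, 0.0, 0.0, 0.0, 0.0, -0.07, 1, 0.001, 0.001, 0.0, 0.0, 0.0, -0.139, 1, 0.001, 0.001, 0.0, -0.001, 0.001, -0.209, 1, 0.001, 0.001, 0.0, -0.015, 0.07, -0.209, 1, 0.001, 0.001, 0.0, -0.03, 0.14, -0.208, 1]
[0.0, 0.0, 0.0, -0.015, 0.07, 0.0, 1, 0.0, 0.0, 0.0, -0.029, 0.139, 0.0, 1, 0.0, 0.0, 0.0, -0.044, 0.209, 0.0, 1, 0.0, 0.0, 0.0, -0.063, 0.286, 0.002, 1, 0.0, 0.0, 0.0, -0.082, 0.364, 0.005, 1]
[0.0, 0.0, 0.0, -0.019, 0.077, 0.002, 1, 0.0, 0.0, 0.0, -0.039, 0.154, 0.005, 1]
```

Request:
{"name": "send_rows", "arguments": {"deltas": [0.0,0.0,0.0,0.0,0.0,-0.05,1,0.001,0.001,0.0,0.0,0.0,-0.13,1,0.001,0.001,0.0,-0.001,0.001,-0.209,1,0.001,0.001,0.0,-0.015,0.07,-0.209,1,0.001,0.001,0.0,-0.03,0.14,-0.208,1]}}

```text
time_s: 15.5
position: [0.4456, 0.1161, 0.253]
tool_rot: [-0.002, -0.022, 1.0, -0.0]
ft_force: [0.4, 0.1, -3.0]
gripper_width: 0.035
grip_force: 61.1
```

Request:
{"name": "send_rows", "arguments": {"deltas": [0.0,0.0,0.0,-0.015,0.07,0.0,1,0.0,0.0,0.0,-0.029,0.139,0.0,1,0.0,0.0,0.0,-0.044,0.209,0.0,1,0.0,0.0,0.0,-0.063,0.286,0.002,1,0.0,0.0,0.0,-0.082,0.364,0.005,1]}}

```text
time_s: 16.12
position: [0.4716, 0.2634, 0.2502]
tool_rot: [-0.003, -0.023, 1.0, -0.0]
ft_force: [0.6, 0.3, -3.8]
gripper_width: 0.0348
grip_force: 61.1
```

Request:
{"name": "send_rows", "arguments": {"deltas": [0.0,0.0,0.0,-0.019,0.077,0.002,1,0.0,0.0,0.0,-0.039,0.154,0.005,1,0.0,0.0,0.0,-0.039,0.154,0.005,1,0.0,0.0,0.0,-0.039,0.154,0.005,1]}}

```text
time_s: 16.62
position: [0.4843, 0.3244, 0.2483]
tool_rot: [-0.002, -0.023, 1.0, -0.001]
ft_force: [-0.2, -0.1, -4.3]
gripper_width: 0.0352
grip_force: 61.8
```

Run:
```python
from h import *
p,r=rot(); print(p,r.as_matrix().round(3).tolist(),ctrl.get_obs()["ft_force"].round(1))
for cam in ["wrist","scene","top"]:
    save(cam,cam+"4")
    for t in ["mallet_eye","hook_free","hook_wrench","hook_brush","hook_scraper","hook_file"]:
        for d in ctrl.landmark_of(cam,t)[:1]: print(cam,t,round(d["score"],2),world(cam,d["point"]).round(4))
print(px("wrist",[.672,.328,.24]),px("wrist",[.582,.324,.255]))
```

```text
[0.48434556 0.32440722 0.24828206] [[-0.999, -0.046, -0.005], [-0.046, 0.999, -0.001], [0.005, -0.001, -1.0]] [-0.2 -0.1 -4.3]
wrist mallet_eye 0.75 [0.4837 0.321  0.2483]
wrist hook_free 0.19 [0.4398 0.4052 0.0015]
wrist hook_brush 0.3 [0.4829 0.3215 0.0809]
wrist hook_scraper 0.3 [ 4.424e-01  4.047e-01 -4.000e-04]
scene mallet_eye 0.61 [0.4842 0.3262 0.2435]
scene hook_free 0.66 [0.6686 0.3249 0.2401]
scene hook_wrench 0.97 [0.6808 0.1329 0.2364]
scene hook_brush 0.67 [0.6772 0.197  0.2424]
scene hook_scraper 0.71 [0.6702 0.2625 0.2366]
scene hook_file 0.75 [0.6696 0.3909 0.2376]
top mallet_eye 0.73 [0.4849 0.3226 0.247 ]
top hook_free 0.5 [0.6733 0.332  0.2405]
top hook_wrench 0.97 [0.6758 0.1311 0.24  ]
top hook_brush 0.63 [0.6693 0.1988 0.2422]
top hook_scraper 0.88 [0.6727 0.2645 0.2381]
top hook_file 0.73 [0.6673 0.388  0.2431]
[270.26543618 545.87038463] [268.39459852 461.58152125]
```

View pics/wrist4.png

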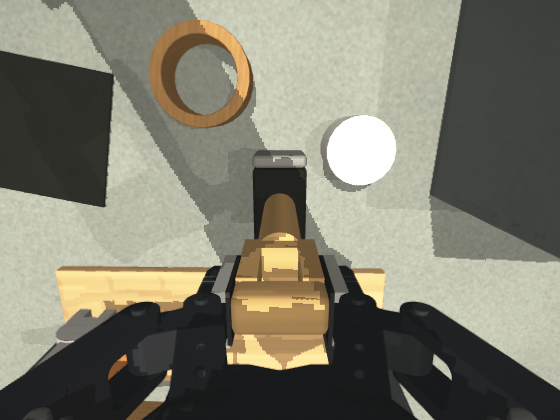

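The wrist view shows the mallet straight in the jaws, with the rack hidden behind the gripper. I check the hook line in the two fixed cameras by overlaying my estimate.

```bash
cat > ov.py <<'E'
from h import *
psi=.042;H=np.array([.6705,.326,.24])
def W(a,H=H,psi=psi):
    c,s=np.cos(psi),np.sin(psi);return H+[c*a[0]-s*a[1],s*a[0]+c*a[1],a[2]]
def over(cam,f,box,k,pts):
    u0,v0,u1,v1=box;im=cv2.resize(cv2.imread(f)[v0:v1,u0:u1],None,fx=k,fy=k,interpolation=cv2.INTER_CUBIC)
    for P,col in pts:
        u=(px(cam,P)-[u0,v0]+.5)*k;cv2.circle(im,tuple(int(round(q)) for q in u),2,col,-1)
    return im
def pts():
    L=[]
    for d in (-3,-2,-1,0,1):
        L+=[(W([-.091,d*.064,.015]),(0,0,255)),(W([-.08,d*.064,0]),(0,255,0)),(W([-.01,d*.064,0]),(255,255,0))]
    return L
E
python3 - <<'E'
from ov import *
a=over("top","pics/top4.png",(100,125,220,200),5,pts())
b=over("scene","pics/scene4.png",(370,190,490,260),5,pts())
b=cv2.resize(b,(a.shape[1],int(b.shape[0]*a.shape[1]/b.shape[1])))
o=np.vstack([a[:300],b[:300]]);print(a.shape,b.shape,o.shape);cv2.imwrite("pics/ov.png",o)
E
```

```text
(375, 600, 3) (350, 600, 3) (600, 600, 3)
```

View pics/ov.png

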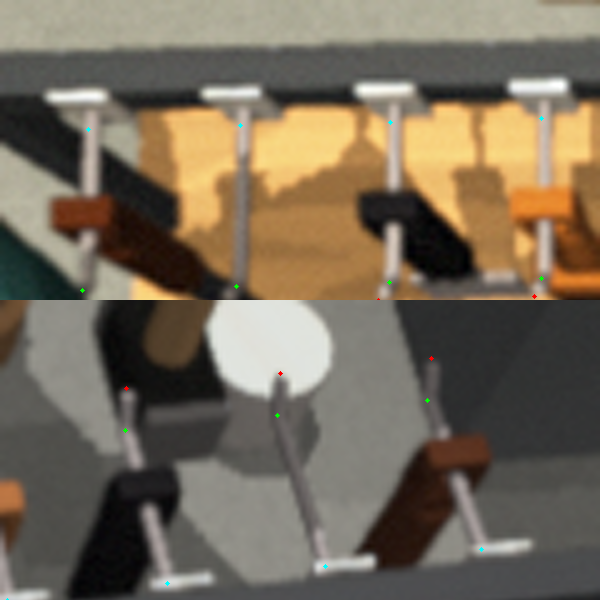

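The top overlay puts my dots within about 1 mm of the empty hook's bar (243,126)–(238,286). In the scene overlay they lie along the bar, with the tip at (281,375). The hook estimate holds, so I align in front of the tip.

Run:
```python
from ov import *
A=W([-.115,0,0]);B=W([-.05,0,0]);print(A,B)
plan([(A[0],A[1],.2515,1.613,1)],step=.025)
```

```text
[0.55560142 0.32117142 0.24      ] [0.62054409 0.32390062 0.24      ]
[0.0, 0.0, 0.0, -0.059, -0.006, -0.002, 1, 0.0, -0.001, 0.001, -0.118, -0.012, -0.004, 1, 0.0, -0.001, 0.001, -0.177, -0.017, -0.006, 1]
```

Request:
{"name": "send_rows", "arguments": {"deltas": [0,0,0,-0.059,-0.006,-0.008,1,0,0,0.001,-0.118,-0.012,-0.008,1,0,0,0.001,-0.177,-0.017,-0.008,1,0,0,0.001,-0.177,-0.017,-0.008,1,0,0,0.001,-0.177,-0.017,-0.008,1]}}

```text
time_s: 18.3
position: [0.5552, 0.3214, 0.252]
tool_rot: [-0.002, -0.021, 1.0, -0.0]
ft_force: [0.1, -0.8, -3.2]
gripper_width: 0.0351
grip_force: 61.9
```

Run:
```python
from ov import *
p,r=rot();print(p,r.as_matrix().round(3).tolist())
A=W([-.05,0,0])
plan([(A[0],A[1],.2515,1.613,1)],step=.0165)
```

```text
[0.5552341  0.32136921 0.25202574] [[-0.999, -0.043, -0.004], [-0.043, 0.999, -0.0], [0.004, 0.0, -1.0]]
[0.0, 0.0, 0.0, -0.041, 0.0, 0.0, 1, 0.0, -0.001, 0.0, -0.082, 0.0, 0.0, 1, 0.0, -0.001, 0.0, -0.123, 0.0, 0.001, 1, 0.0, -0.001, 0.0, -0.163, -0.001, 0.001, 1]
```

Request:
{"name": "send_rows", "arguments": {"deltas": [0,0,0,-0.025,0,0,1,0,0,0,-0.05,0,0,1,0,0,0,-0.075,0,0,1,0,0,0,-0.075,0,0,1]}}

```text
time_s: 18.8
position: [0.5863, 0.3224, 0.2515]
tool_rot: [-0.002, -0.021, 1.0, -0.0]
ft_force: [0.2, -0.6, -3.6]
gripper_width: 0.0354
grip_force: 62.0
```

Request:
{"name": "send_rows", "arguments": {"deltas": [0,0,0,-0.03,0,0,1,0,0,0,-0.06,0,0,1,0,0,0,-0.086,0,0,1,0,0,0,-0.086,0,0,1]}}

```text
time_s: 19.3
position: [0.6202, 0.3239, 0.2514]
tool_rot: [-0.002, -0.021, 1.0, -0.0]
ft_force: [-0.9, -0.2, -3.8]
gripper_width: 0.0354
grip_force: 62.0
```

Run:
```python
from ov import *
print(rot()[0],ctrl.get_obs()["ft_force"].round(1))
save("top","top5");save("scene","scene5")
for cam in ["scene","top"]:
    for t in ["mallet_eye"]:
        for d in ctrl.landmark_of(cam,t)[:1]: print(cam,t,round(d["score"],2),world(cam,d["point"]).round(4))
a=cv2.resize(cv2.imread("pics/top5.png")[120:220,90:230],(560,400))[:300]
b=cv2.resize(cv2.imread("pics/scene5.png")[185:265,370:490],(450,300))
cv2.imwrite("pics/c5.png",np.vstack([a,np.pad(b,((0,0),(0,110),(0,0)))]))
```

```text
[0.62018988 0.3238851  0.25144356] [-0.9 -0.2 -3.8]
scene mallet_eye 0.79 [0.6209 0.3272 0.2472]
```

View pics/c5.png

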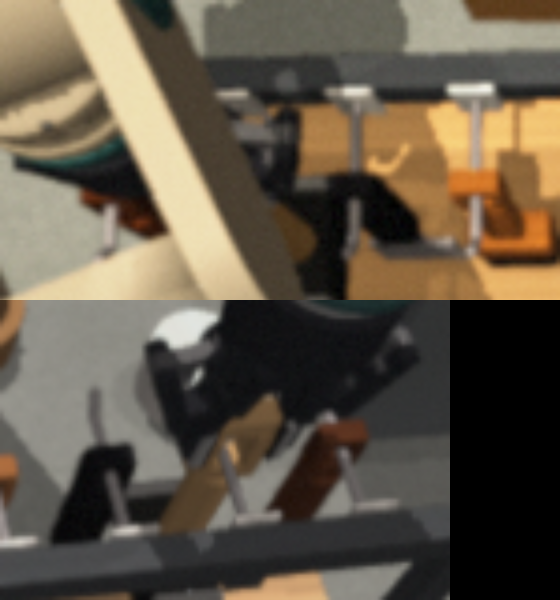

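The scene part shows the bar passing into the loop's hole at (232,450), and the fingers clear of the tools on either side. I lower until the bar takes the weight.

Request:
{"name": "send_rows", "arguments": {"deltas": [0,0,0,0,0,0.02,1,0,0,0,0,0,0.036,1,0,0,0,0,0,0.042,1,0,0,0,0,0,0.042,1]}}

```text
time_s: 20.0
position: [0.6198, 0.324, 0.2348]
tool_rot: [-0.002, -0.021, 1.0, -0.0]
ft_force: [-0.4, -1.2, -3.3]
gripper_width: 0.0351
grip_force: 62.0
```

Request:
{"name": "send_rows", "arguments": {"deltas": [0,0,0,0,0,0.003,1,0,0,0,0,0,0.005,1,0,0,0,0,0,0.005,1]}}

```text
time_s: 20.38
position: [0.6199, 0.324, 0.2332]
tool_rot: [-0.002, -0.021, 1.0, -0.0]
ft_force: [0.3, 0.1, -4.2]
gripper_width: 0.0352
grip_force: 62.0
```

Request:
{"name": "send_rows", "arguments": {"deltas": [0,0,0,0,0,0.003,1,0,0,0,0,0,0.005,1,0,0,0,0,0,0.005,1]}}

```text
time_s: 20.75
position: [0.6199, 0.324, 0.231]
tool_rot: [-0.002, -0.021, 1.0, -0.0]
ft_force: [-0.7, 0.3, -3.1]
gripper_width: 0.0351
grip_force: 62.0
```

Request:
{"name": "send_rows", "arguments": {"deltas": [0,0,0,0,0,0.002,1,0,0,0,0,0,0.002,1]}}

```text
time_s: 21.0
position: [0.6199, 0.324, 0.2305]
tool_rot: [-0.002, -0.021, 1.0, 0.0]
ft_force: [0.2, -0.4, -3.3]
gripper_width: 0.0356
grip_force: 62.1
```

Request:
{"name": "send_rows", "arguments": {"deltas": [0,0,0,0,0,0.002,1,0,0,0,0,0,0.003,1,0,0,0,0,0,0.003,1]}}

```text
time_s: 21.38
position: [0.62, 0.3241, 0.2303]
tool_rot: [-0.001, -0.021, 1.0, 0.0]
ft_force: [-1.5, -1.0, 4.1]
gripper_width: 0.0355
grip_force: 62.5
```

Request:
{"name": "send_rows", "arguments": {"deltas": [0,0,0,0,0,0.002,1,0,0,0,0,0,0.002,1]}}

```text
time_s: 21.62
position: [0.62, 0.3241, 0.2303]
tool_rot: [-0.001, -0.021, 1.0, 0.0]
ft_force: [-2.6, -1.8, 5.8]
gripper_width: 0.0351
grip_force: 63.1
```

Request:
{"name": "send_rows", "arguments": {"deltas": [0,0,0,0,0,-0.003,0.15,0,0,0,0,0,-0.003,0.08,0,0,0,0,0,-0.003,0.0,0,0,0,0,0,-0.003,-0.06,0,0,0,0,0,-0.003,-0.06], "squeeze": 20}}

```text
time_s: 22.25
position: [0.6199, 0.324, 0.2294]
tool_rot: [-0.002, -0.021, 1.0, -0.0]
ft_force: [-0.6, 0.1, 0.6]
gripper_width: 0.0452
grip_force: 0.0
```

Run:
```python
from h import *
o=ctrl.get_obs();print(o["gripper_width"],o["ft_force"],o["position"])
save("scene","s6")
for t in ["mallet_eye","mallet"]:
    for d in ctrl.landmark_of("scene",t)[:1]: print(t,round(d["score"],2),world("scene",d["point"]).round(4))
```

```text
0.04520777919829408 [-0.620623    0.09228454  0.58871381] [0.61988826 0.32399182 0.22942928]
mallet_eye 0.59 [0.6221 0.3271 0.2268]
mallet 0.71 [0.6663 0.3928 0.2351]
```

Request:
{"name": "send_rows", "arguments": {"deltas": [0,0,0,0,0,-0.02,-0.06,0,0,0,0,0,-0.05,-0.06,0,0,0,0,0,-0.1,-0.06,0,0,0,0,0,-0.18,-0.06,0,0,0,0,0,-0.28,-0.06]}}

```text
time_s: 23.02
position: [0.62, 0.3239, 0.343]
tool_rot: [-0.002, -0.021, 1.0, -0.0]
ft_force: [-0.2, 0.1, 0.1]
gripper_width: 0.0455
grip_force: 0.0
```

Request:
{"name": "send_rows", "arguments": {"deltas": [0,0,0,0.1,0,-0.03,-0.06,0,0,0,0.22,-0.06,-0.03,-0.06,0,0,0,0.34,-0.15,-0.03,-0.06,0,0,0,0.44,-0.3,-0.03,-0.06,0,0,0,0.44,-0.42,-0.03,-0.06]}}

```text
time_s: 23.65
position: [0.4497, 0.1478, 0.3562]
tool_rot: [0.0, -0.022, 1.0, 0.0]
ft_force: [0.9, -1.0, -0.5]
gripper_width: 0.0451
grip_force: 0.0
```

Run:
```python
from h import *
print(rot()[0]); save("top","top7");save("scene","scene7")
for cam in ["scene","top"]:
    for t in ["mallet_eye","mallet","spray_can","tube","tin","tape_roll"]:
        for d in ctrl.landmark_of(cam,t)[:1]: print(cam,t,round(d["score"],2),world(cam,d["point"]).round(4))
a=cv2.resize(cv2.imread("pics/top7.png")[110:230,80:290],(700,400))[:300]
b=cv2.resize(cv2.imread("pics/scene7.png")[170:340,290:510],(388,300))
cv2.imwrite("pics/c7.png",np.vstack([a,np.pad(b,((0,0),(0,312),(0,0)))]))
```

```text
[0.4497237  0.14779631 0.35618593]
scene mallet_eye 0.83 [0.6213 0.3288 0.2275]
scene mallet 0.59 [0.6204 0.3272 0.0659]
scene spray_can 0.96 [ 0.5385 -0.2836  0.0053]
scene tube 0.71 [0.6732 0.2625 0.2371]
scene tin 0.73 [ 0.4401  0.407  -0.0027]
scene tape_roll 0.77 [ 0.3794  0.2425 -0.0014]
top mallet_eye 0.75 [0.6245 0.3228 0.2228]
top mallet 0.94 [0.6218 0.3231 0.0619]
top tube 0.95 [ 0.5448 -0.2266  0.0102]
top tape_roll 0.57 [ 0.3798  0.2452 -0.0013]
```

View pics/c7.png

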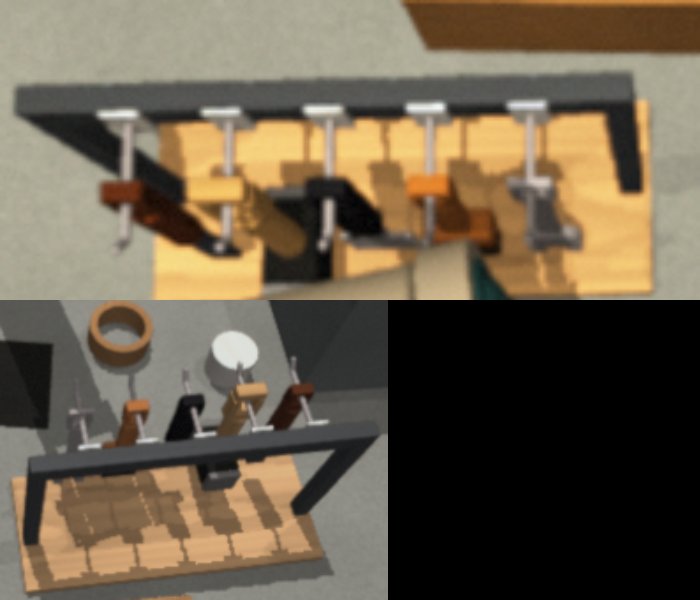

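Both views show the mallet on the second hook from the file, hanging straight, and the tools beside it undisturbed. I let it settle briefly and hand in.

Request:
{"name": "send_rows", "arguments": {"deltas": [0,0,0,0,0,0,-0.06,0,0,0,0,0,0,-0.06,0,0,0,0,0,0,-0.06,0,0,0,0,0,0,-0.06,0,0,0,0,0,0,-0.06]}}

```text
time_s: 24.98
position: [0.4516, 0.1487, 0.3541]
tool_rot: [-0.002, -0.021, 1.0, 0.0]
ft_force: [-1.1, 0.1, 0.0]
gripper_width: 0.0452
grip_force: 0.0
```

```bash
python3 -c "
from plant import ctrl
print(ctrl.job_done())"
```

```text
the job is handed in; nothing more can be done
None
```

The mallet was stood on the mat, taken again across its loop, and now hangs straight on the empty hook; the other tools look undisturbed in the last pictures, and the job was handed in at about 25 s, with no verdict returned.

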